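Monthly test of the bathroom safety socket

TASK

Do the monthly check of the safety socket on the washbasin counter with light presses of the fingertips: tap the orange dome of the plug-in night-light to switch it on, then press the yellow TEST key fully in (the green RESET key pops out), then press the green RESET key fully in again, and at last tap the dome once more to switch the night-light off. Press gently, let go after each press, and leave the night-light and the charger plugged in and everything else on the counter where it stands.

Things in the scene. Friction and masses are not known exactly. Their poses are not given: they have to be found in the camera images.
- unit: grey power unit fixed to the counter, 95 (its x) by 300 (its y) by 50 mm high; origin at the centre of its underside, z up. In its flat top: two sockets at y = +105 and -105 mm (one holds the night-light, the other the charger, either way round), between them the TEST key (y = +26 mm) and the RESET key (y = -26 mm), linked inside: as one goes in, the other comes out by as much
- test_key (a joint): yellow TEST key, how far it is pressed in: 0 = out (start; top 61 mm above the counter), 0.005 m = fully in against its stop (top 56 mm above the counter). Moves at about 3 to 4 N, stays where it is left; past the stop its sprung cap gives 4 mm more, at 5 to 12 N
- test_key_top (a point): centre of the top face of the round yellow TEST key, 19 mm across its flat top, 23 mm over all; moves with the key; pressed straight down
- reset_key (a joint): green RESET key, how far it stands out: 0 = fully in against its stop (start; top 56 mm above the counter), 0.005 m = popped out (top 61 mm above the counter). Moves at about 3 to 4 N, stays where it is left; past the stop its sprung cap gives 4 mm more, at 5 to 12 N
- reset_key_top (a point): centre of the top face of the round green RESET key, the same size as TEST; moves with the key; pressed straight down
- light: plug-in night-light, loose in a socket: round white body with a blue band, 60 mm across and 33 mm high above the unit, on it the orange push dome, 48 mm across; in all 51.5 mm above the unit's top, 101.5 mm above the counter. Origin on its axis at the unit's top face, z up; its plug reaches 14 mm down into the socket
- dome (a joint): orange dome, how far it is pressed down: 0 = up, 0.008 m = against its stop; a spring (1.5 N at first, 1.2 N more per mm, 11 N fully down) brings it back; it switches 2 mm down
- dome_top (a point): top centre of the orange dome (a flat spot 20 mm across); moves with the dome; pressed straight down
- charger: black plug-in charger block, 46 by 46 by 36 mm above the socket unit, loose in the other socket; origin on its axis at the unit's top face. To be left alone
- jar: blue cream jar, 60 mm across, 50 mm high, loose bystander; origin at the centre of its underside
- perfume: amber perfume bottle with a brass cap, 42 mm across, 100 mm high, loose bystander; origin at the centre of its underside
- tumbler: white tumbler, 72 mm across, 98 mm high, loose bystander; origin at the centre of its underside
- soap_dish: white soap dish with a green bar of soap, 85 by 120 mm, 38 mm high, loose bystander; origin at the centre of its underside
- vase: small glass vase with white flowers, about 95 mm across, 146 mm high, loose bystander; origin at the centre of its underside
- pump: green glass soap dispenser with a steel pump head, 68 mm across, 176 mm high, loose bystander; origin at the centre of its underside
- hairbrush: wooden hairbrush lying bristles down, 205 mm long (its x), 62 mm wide, 31 mm high, loose bystander; origin on the counter near the middle of its length
Things that resemble listed ones, but are neither listed nor needed, are in the scene too. Leave any purple or red look-alike of the light alone.

How it is judged:
By the outcome, as a careful person would: the job done as asked, in the order asked, and still so for the second after the job is handed in, with the robot touching nothing.
It also fails if it takes over 45 s, if anything falls off the work surface, if the arm or the gripper's body presses on something with over 40 N, if the wrist force passes 120 N, or if a joint passes its speed limit or range.

ROBOT

A 6-joint arm with a two-finger parallel gripper is mounted at the origin on the work surface. World frame = base frame: x ahead of the robot, y to its left, z up, the work surface at z = 0. Lengths are in m, angles in rad, forces in N, time in s.
With the tool pointing down it reaches from about 0.35 to 0.775 m from the base axis. Payload 5.5 kg.
Tool frame: the origin (TCP) lies on the centre line of the jaws, within the pads' length; the fingertips stand 11 mm ahead of it and the grasp point (between the pads) lies 8 mm behind it; z points along the fingers, y is the line along which they close (so a half turn about z gives the same grasp; the last joint's range is limited). The gripper opens to 85 mm and grips with 20 to 120 N. Pads are 22 mm wide; open, the fingers measure 114 mm over their backs; the gripper's body (76 mm by 85 mm) begins 54 mm behind the grasp point. The pads swing forward as they close: fully open they stand 13 mm farther back than shut.
Start: joints at [0.995, 0.313, 0.046, 1.304, 0, 1.431], TCP at [0.243, 0.521, 0.242] pointing down, gripper open.
Joint ranges: [-2.76, 2.76], [-0.86, 1.69], [-1.03, 1.26], [-2.2, 2.34], [-1.47, 1.5], [-3.14, 3.14]. Speed limits (rad/s): [2.57, 2.57, 3.14, 3.14, 3.14, 3.14].

INTERFACE

Orientations are given as a unit quaternion [w, x, y, z].
In Python, from workcell import env, viewer, order, models gives the robot as it stands.
- The arm moves only by the tool drive_tool, never from a script. Its argument "series" is a list that holds one entry, the list of rows, each a list of 6 numbers: the shift along the tool's x, y, z each as a share of 120 mm, from -1 to 1, then the turn, a rotation vector about the tool's x, y, z each as a share of 180 degrees, from -1 to 1. A call has 1 to 20 rows; each row shifts and turns the commanded pose from where the row before left it, along the tool's axes as they then stand; what a row does not reach is not made up. A row lasts 1/8 s, in which the tool goes at most 62.5 mm and 10.7 degrees, less where a joint would pass 70% of its speed; a pose out of reach is approached as far as the arm can. A call with a number of a shift or a turn outside -1 to 1 is refused whole. A call with a gripper value outside its range is refused whole. "jaw" is the opening, from -1 (shut) to 1 (fully open), set as the call begins (left out, the last holds). The fingers move at their own pace and stop on an object; "grip_force" is the grip in N (left out, the last holds). Time passes only in rows, so rows that do not move let the fingers close. It gives the time, the measured TCP pose, the force, the opening and the grip force at its end, in the units of the state.
- env.get_state(): the state, without advancing time (a new reading comes with each control period).
- viewer.read_camera(name): name is "scene" or "top" or "wrist"; returns the picture (384x512x3 uint8, red, green, blue); there is no depth.
- viewer.camera_info(name): a dict with "intrinsics" (3x3 intrinsics, pixels), "D" ([k1, k2, p1, p2, k3] as OpenCV has them; the pictures are not rectified), "R" (3x3) and "t" (3): a world point X has camera coordinates R X + t; the wrist camera has in their place "T_tool_cam" (4x4, takes a point from camera to tool coordinates, whose origin is the TCP and whose axes are the flange's). Camera axes: x right, y down, z forward; pixel columns grow to the right and rows downward; lengths in m; the calibration is good to about 2 mm. A picture is of the moment at which its call begins: read the wrist's pose just before it. camera_info takes no time and is no camera call.
- order.hand_in(): hands the job in; it is judged then, once.
Trained networks look in the newest picture that a camera, given by its name, has taken for a name from the list of things; names that differ only in an ending like _2 or _b are one class to them, and where a whole thing is asked for, a point or a joint stands for the part that bears it (a point fixed in the world has none). Each returns a list of dicts, best first, with "score" (0 to 1); they miss things now and then, are a little off and sometimes report something else, mostly with a low value. They report only what shows in the picture. A call takes as long as a camera call. They do not tell look-alikes from the thing itself.
- models.silhouettes(label, camera): "region" (384x512 bool, what is visible of it) and "location" ([column, row] in pixels, amid what is visible of it).
The state is a dict: "clock": time; "joint_pos": joint angles; "qvel": joint speeds; "tau": joint torques, N m; "tcp_pos": TCP position; "orientation": TCP orientation; "wrist_force": force on the tool from outside, world axes, zero at the start; "ft_torque": the same for the moment, N m; "finger_gap": finger opening in m; "grip_force": force on a finger pad.
Only numpy, scipy, OpenCV 4.12 (cv2) and the standard library are available. Lean on these libraries where they do the work, as an engineer would, in place of code of your own. Each camera call takes 0.05 s, during which the arm holds its last target. There are 200 camera calls.

## Working session

There is one attempt and no reset: what is moved stays moved. The work goes in short steps, Python scripts to look and compute and a tool call to move; the robot and the scene stay as the last step left them, time stands still between calls to the robot, and variables do not carry over. Pictures are saved under pics/ and viewed, at most 10 in all, crops included, and the job is handed in when it is done.

Besides the shell and the picture viewer there is one more tool, called after "Request:" in YAML: its name, and indented under it one key for each argument. drive_tool: Moves the arm, as the interface text tells. Its arguments: {"type":"object","properties":{"series":{"type":"array"},"jaw":{"type":"number"},"grip_force":{"type":"number"}},"required":["series"]}

```bash
ls; mkdir -p pics; cat > h.py <<'E'
import numpy as np, cv2
from workcell import env, viewer, order, models
from scipy.spatial.transform import Rotation as Rn
def cam(name):
    i=viewer.camera_info(name); K=np.array(i["intrinsics"]);D=np.array(i["D"])
    if "R" in i: return K,D,np.array(i["R"]),np.array(i["t"])
    s=env.get_state(); q=s["orientation"]; T=np.eye(4); T[:3,:3]=Rn.from_quat([q[1],q[2],q[3],q[0]]).as_matrix();T[:3,3]=s["tcp_pos"]
    M=np.linalg.inv(T@np.array(i["T_tool_cam"])); return K,D,M[:3,:3],M[:3,3]
def back(c,px,z):
    K,D,R,t=c; u=cv2.undistortPoints(np.array([[px]],float),K,D)[0,0]
    d=R.T@np.array([u[0],u[1],1]); o=-R.T@t; return o+d*(z-o[2])/d[2]
def proj(c,X):
    K,D,R,t=c; return cv2.projectPoints(np.array(X,float).reshape(-1,3),cv2.Rodrigues(R)[0],t,K,D)[0].reshape(-1,2)
E
python3 - <<'E'
from h import *
s=env.get_state(); print({k:np.round(v,4) for k,v in s.items()})
for n in ["top","scene"]:
    im=viewer.read_camera(n); cv2.imwrite(f"pics/{n}0.png",cv2.resize(im[...,::-1],(800,600)))
    c=cam(n)
    for l,z in [("light",.08),("dome_top",.1),("test_key_top",.061),("reset_key_top",.056),("unit",.05),("charger",.086)]:
        for r in models.silhouettes(l,n): print(n,l,round(r["score"],2),np.round(r["location"],1),r["region"].sum(),np.round(back(c,r["location"],z),4))
E
```

```text
pics
{'clock': np.float64(0.0), 'joint_pos': array([ 0.9954,  0.314 ,  0.045 ,  1.3036, -0.    ,  1.4312]), 'qvel': array([ 0.0002, -0.0022,  0.0007,  0.0005, -0.    , -0.0005]), 'tau': array([ 1.00000e-03, -4.80621e+01,  2.98534e+01,  1.93000e-02,
       -1.00000e-04,  0.00000e+00]), 'tcp_pos': array([0.2425, 0.5208, 0.2414]), 'orientation': array([-3.000e-04,  2.162e-01,  9.764e-01, -9.000e-04]), 'wrist_force': array([-0.4811,  0.2733, -0.2267]), 'ft_torque': array([ 0.0472, -0.0034,  0.0151]), 'grip_force': np.float64(0.0), 'finger_gap': np.float64(0.0854)}
top light 0.74 [226.7 202.8] 227 [0.5103 0.0347 0.08  ]
top light 0.7 [199.7 246.7] 269 [0.3672 0.1172 0.08  ]
top light 0.53 [192.6 212.7] 278 [0.4753 0.1434 0.08  ]
top dome_top 0.67 [202.4 240.7] 144 [0.3883 0.1066 0.1   ]
top dome_top 0.64 [227.5 204. ] 258 [0.5063 0.0307 0.1   ]
top dome_top 0.52 [226.5 208.1] 172 [0.4933 0.0335 0.1   ]
top dome_top 0.48 [189.3 208.8] 168 [0.4876 0.1513 0.1   ]
top unit 0.91 [260.  201.5] 2449 [ 0.5179 -0.0719  0.05  ]
top charger 0.58 [294.7 198. ] 190 [ 0.5315 -0.1819  0.086 ]
top charger 0.24 [258.7 204.8] 2269 [ 0.5067 -0.0678  0.086 ]
scene light 0.86 [294.5 204.8] 525 [0.5077 0.041  0.08  ]
scene light 0.73 [347.6 220. ] 440 [0.4225 0.1488 0.08  ]
scene light 0.65 [327. 243.] 526 [0.5068 0.1792 0.08  ]
scene light 0.17 [245.1 159.4] 325 [ 0.5341 -0.165   0.08  ]
scene light 0.16 [320.9 191.8] 398 [0.4249 0.0391 0.08  ]
scene dome_top 0.73 [326.6 236.3] 243 [0.5066 0.1739 0.1   ]
scene dome_top 0.67 [349.4 209. ] 227 [0.4097 0.1351 0.1   ]
scene dome_top 0.67 [278.  340.8] 1692 [0.7408 0.3355 0.1   ]
scene dome_top 0.57 [296.3 197.7] 250 [0.5012 0.0377 0.1   ]
scene test_key_top 0.61 [277.9 192.7] 55 [ 0.5124 -0.0292  0.061 ]
scene test_key_top 0.2 [295.  201.5] 247 [0.4907 0.0193 0.061 ]
scene unit 0.7 [266.1 192.9] 3174 [ 0.5342 -0.0528  0.05  ]
scene charger 0.89 [247.5 158.9] 368 [ 0.5304 -0.1579  0.086 ]
```

View pics/top0.png

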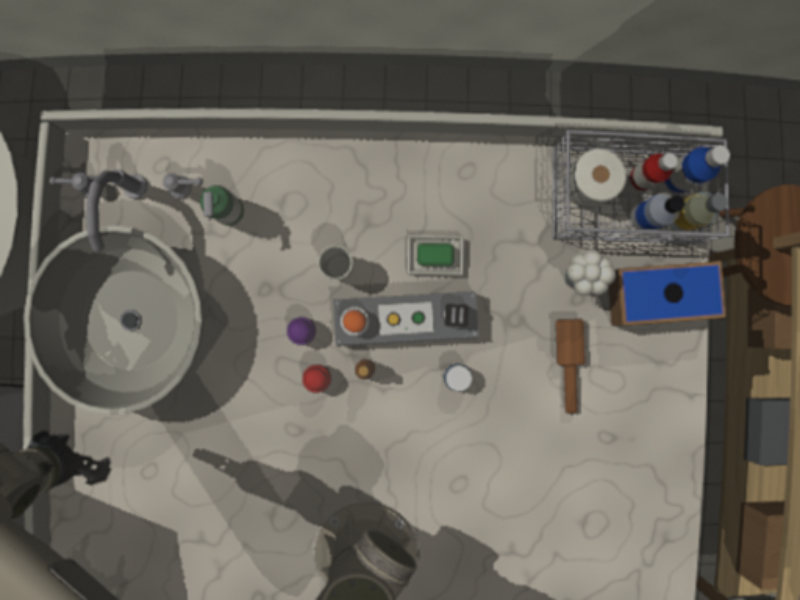

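View pics/scene0.png

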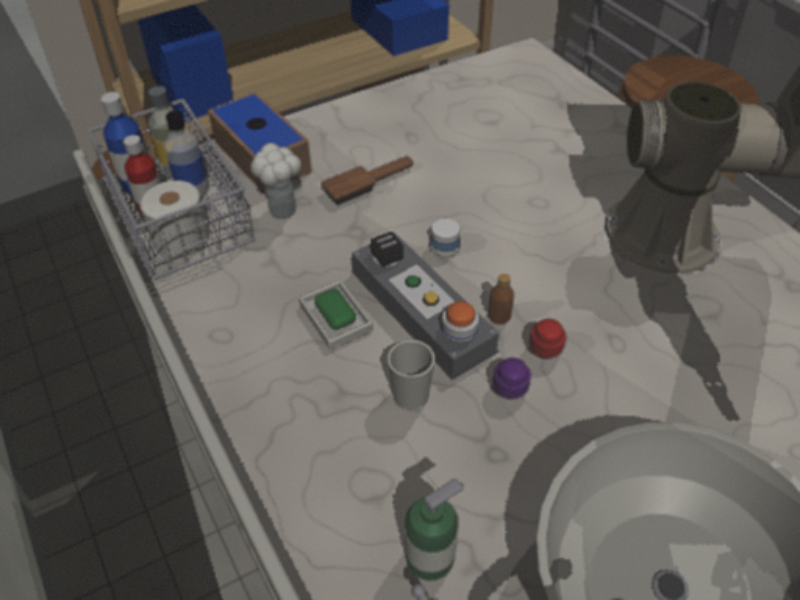

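The night-light (orange dome, top picture 354,321) is in the unit's +y socket, with TEST at (393,319), RESET at (418,318) and the charger at (456,314). The purple (300,330) and red (316,378) look-alikes stand off the unit. Next I'll bring the wrist camera over the unit.

```bash
python3 - <<'E'
from h import *
print(np.round(viewer.camera_info("wrist")["T_tool_cam"],3),viewer.camera_info("wrist")["intrinsics"])
c=cam("top"); c2=cam("scene")
for n,a,b,z in [("dome",(354,321),(461,313),.1),("test",(393,319),(431,298),.061),("reset",(418,318),(413,281),.056),("perf",(363,370),(505,280),.1)]:
    print(n,np.round(back(c,np.array(a)*.64,z),3),np.round(back(c2,np.array(b)*.64,z),3))
E
```

```text
[[-0.    -0.956 -0.293  0.075]
 [ 1.    -0.001  0.     0.001]
 [-0.    -0.293  0.956 -0.129]
 [ 0.     0.     0.     1.   ]] [[303.72188345   0.         257.45603927]
 [  0.         303.72188345 189.99434467]
 [  0.           0.           1.        ]]
dome [0.502 0.034 0.1  ] [0.509 0.043 0.1  ]
test [ 0.508 -0.045  0.061] [ 0.513 -0.038  0.061]
reset [ 0.512 -0.096  0.056] [ 0.517 -0.091  0.056]
perf [0.404 0.012 0.1  ] [0.406 0.02  0.1  ]
```

Request:
drive_tool:
  series:
    - [[-0.32,-0.27,0,0,0,0],[-0.32,-0.27,0,0,0,0],[-0.32,-0.27,0,0,0,0],[-0.32,-0.27,0,0,0,0],[-0.32,-0.27,0,0,0,0],[-0.32,-0.27,0,0,0,0],[-0.32,-0.27,0,0,0,0],[-0.32,-0.27,0,0,0,0],[-0.32,-0.27,0,0,0,0],[-0.32,-0.27,0,0,0,0],[-0.32,-0.27,0,0,0,0],[0,0,0,0,0,0],[0,0,0,0,0,0]]
  jaw: -1

```text
clock: 2.33
tcp_pos: [0.4749, 0.0199, 0.2422]
orientation: [-0.0, 0.217, 0.976, 0.0]
wrist_force: [-0.0, 0.2, -0.2]
finger_gap: 0.0002
grip_force: 0.0
```

```bash
python3 - <<'E'
from h import *
c=cam("wrist"); im=viewer.read_camera("wrist"); cv2.imwrite("pics/w0.png",cv2.resize(im[...,::-1],(800,600)))
for l,z in [("light",.08),("dome_top",.1),("test_key_top",.061),("reset_key_top",.056),("unit",.05),("charger",.086)]:
    for r in models.silhouettes(l,"wrist"): print(l,round(r["score"],2),np.round(r["location"],1),r["region"].sum(),np.round(back(c,r["location"],z),4))
hsv=cv2.cvtColor(im,cv2.COLOR_RGB2HSV)
for n,lo,hi,z in [("orange",5,16,.092),("yellow",20,32,.061),("green",45,85,.056)]:
    m=((hsv[...,0]>=lo)&(hsv[...,0]<=hi)&(hsv[...,1]>120)&(hsv[...,2]>60)).astype(np.uint8)
    k,L,S,C=cv2.connectedComponentsWithStats(m)
    for i in range(1,k):
        if S[i,4]>80: print(n,S[i],np.round(C[i],1),np.round(back(c,C[i],z),4))
E
```

```text
light 0.94 [302.2  42.9] 3302 [0.3832 0.1065 0.08  ]
light 0.89 [282.6 190.9] 2908 [0.4994 0.0372 0.08  ]
light 0.7 [367.4 119.7] 2899 [0.4692 0.1367 0.08  ]
light 0.18 [218.1 224.1] 377 [ 0.5041 -0.038   0.08  ]
dome_top 0.95 [305.1  40.8] 2240 [0.3845 0.1055 0.1   ]
dome_top 0.88 [283.9 196.1] 1775 [0.4983 0.0372 0.1   ]
dome_top 0.75 [370.5 121.2] 1842 [0.4673 0.1329 0.1   ]
dome_top 0.73 [181.9 238.9] 277 [ 0.4964 -0.0711  0.1   ]
test_key_top 0.55 [219.3 224.5] 295 [ 0.5114 -0.0429  0.061 ]
reset_key_top 0.75 [183.5 239. ] 288 [ 0.5117 -0.0894  0.056 ]
reset_key_top 0.55 [ 11.4 360.1] 250 [ 0.567  -0.3679  0.056 ]
unit 0.94 [204.3 219.8] 15871 [ 0.5027 -0.0591  0.05  ]
charger 0.59 [117.7 280.4] 2418 [ 0.5146 -0.1631  0.086 ]
orange [203  90  39  40 739] [226.1 108. ] [0.4039 0.0232 0.092 ]
orange [ 259  174   47   46 1704] [282.2 196.7] [0.5008 0.0351 0.092 ]
yellow [208 211  22  21 338] [218.7 221. ] [ 0.5074 -0.0416  0.061 ]
green [172 233  19  17 246] [180.7 241.3] [ 0.5129 -0.0937  0.056 ]
```

View pics/w0.png

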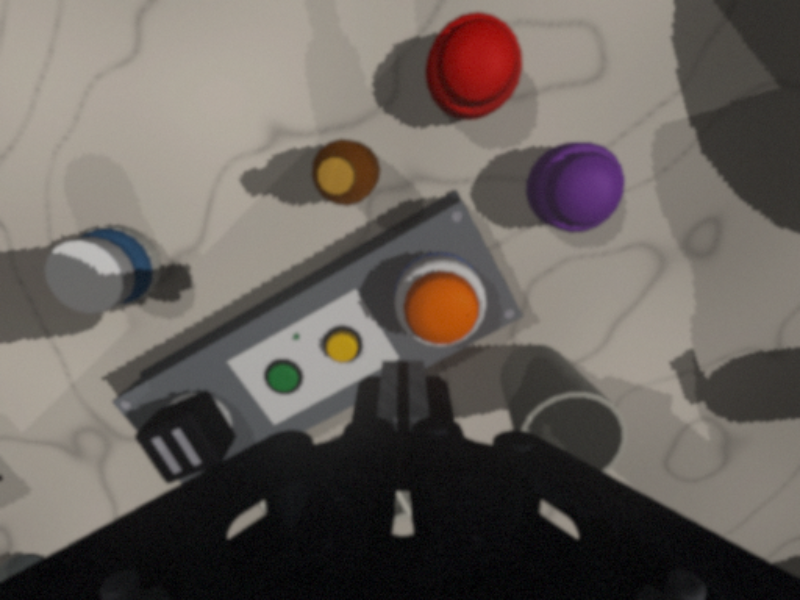

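The wrist picture shows the dome at (442,308), TEST at (341,345) and RESET at (283,376). The measured spacing (TEST to RESET 52.4 mm, dome to TEST 77 mm) fits the unit. Targets are dome (0.5005, 0.036), TEST (0.508, -0.042) and RESET (0.513, -0.094).

Request:
drive_tool:
  series:
    - [[-0.137,0.212,0,0,0,0],[0,0,0.35,0,0,0],[0,0,0.35,0,0,0],[0,0,0.3,0,0,0],[0,0,0,0,0,0],[0,0,0,0,0,0]]

```text
clock: 3.42
tcp_pos: [0.5016, 0.0362, 0.1236]
orientation: [0.001, 0.216, 0.976, 0.0]
wrist_force: [1.1, -0.3, -0.2]
finger_gap: -0.0
grip_force: 0.0
```

```bash
python3 - <<'E'
from h import *
im=viewer.read_camera("wrist"); cv2.imwrite("pics/w1.png",cv2.resize(im[...,::-1],(800,600)))
E
```

```text
(no output)
```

View pics/w1.png

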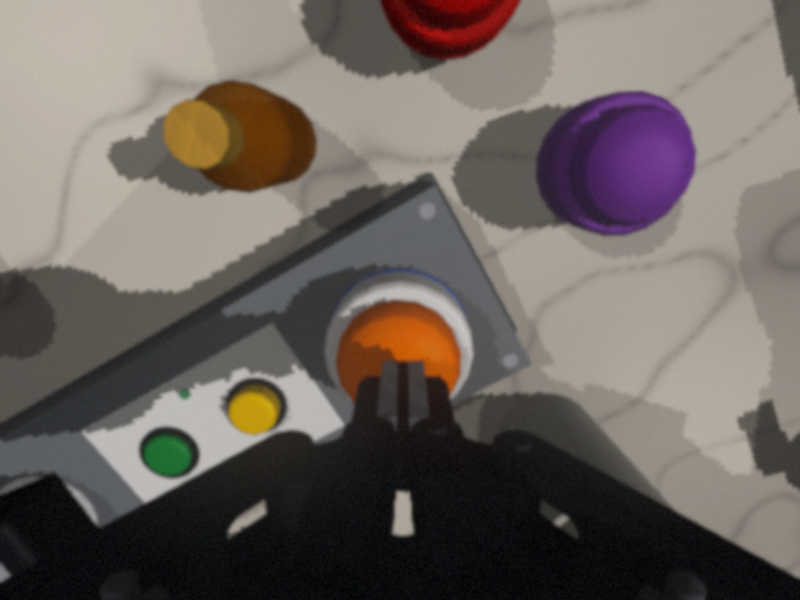

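The fingertips are centred over the dome (403 against 399). Pressing now.

Request:
drive_tool:
  series:
    - [[0,0,0.06,0,0,0],[0,0,0.03,0,0,0],[0,0,0.02,0,0,0],[0,0,0.02,0,0,0],[0,0,0,0,0,0],[0,0,0,0,0,0]]

```text
clock: 4.22
tcp_pos: [0.5014, 0.036, 0.1076]
orientation: [0.001, 0.216, 0.976, 0.0]
wrist_force: [-1.0, 0.4, 6.8]
finger_gap: 0.0002
grip_force: 3.6
```

Request:
drive_tool:
  series:
    - [[0,0,-0.1,0,0,0],[0,0,-0.23,0,0,0],[-0.164,-0.284,0,0,0,0],[-0.163,-0.285,0,0,0,0],[0,0,0,0,0,0],[0,0,0,0,0,0]]

```text
clock: 4.97
tcp_pos: [0.5072, -0.0423, 0.1463]
orientation: [-0.0, 0.216, 0.976, 0.0]
wrist_force: [-0.7, -0.4, -0.9]
finger_gap: 0.0001
grip_force: 0.0
```

```bash
cat > look.py <<'E'
from h import *
import sys
c=cam("wrist"); im=viewer.read_camera("wrist"); cv2.imwrite(f"pics/{sys.argv[1]}.png",cv2.resize(im[...,::-1],(800,600)))
s=env.get_state(); print(np.round(s["tcp_pos"],4),np.round(s["wrist_force"],1))
hsv=cv2.cvtColor(im,cv2.COLOR_RGB2HSV)
for n,lo,hi,zs in [("orange",5,16,(.092,)),("yellow",18,32,(.061,.056)),("green",45,85,(.056,.061))]:
    m=((hsv[...,0]>=lo)&(hsv[...,0]<=hi)&(hsv[...,1]>120)&(hsv[...,2]>60)).astype(np.uint8)
    k,L,S,C=cv2.connectedComponentsWithStats(m)
    for i in range(1,k):
        if S[i,4]>150: print(n,S[i],*[np.round(back(c,C[i],z),4) for z in zs],im[L==i].mean(0).round())
E
python3 look.py w2
```

```text
[ 0.5072 -0.0419  0.1462] [-1.1 -0.5  0.1]
orange [236   0  13  21 156] [0.3965 0.0013 0.092 ] [69. 43. 18.]
orange [ 250    0   47   66 1214] [0.4171 0.0122 0.092 ] [88. 51. 18.]
orange [ 325  124   79   73 4533] [0.5006 0.0337 0.092 ] [171.  81.  16.]
yellow [ 247    0   40   34 1121] [0.3977 0.0162 0.061 ] [0.3967 0.0168 0.056 ] [149. 112.  42.]
yellow [241 189  31  29 710] [ 0.5076 -0.0429  0.061 ] [ 0.5092 -0.0437  0.056 ] [174. 140.  36.]
green [187 221  27  25 530] [ 0.5129 -0.0942  0.056 ] [ 0.5112 -0.0923  0.061 ] [ 46. 108.  58.]
green [251 318  14  25 259] [ 0.6173 -0.0928  0.056 ] [ 0.6132 -0.091   0.061 ] [14. 89. 36.]
```

View pics/w2.png

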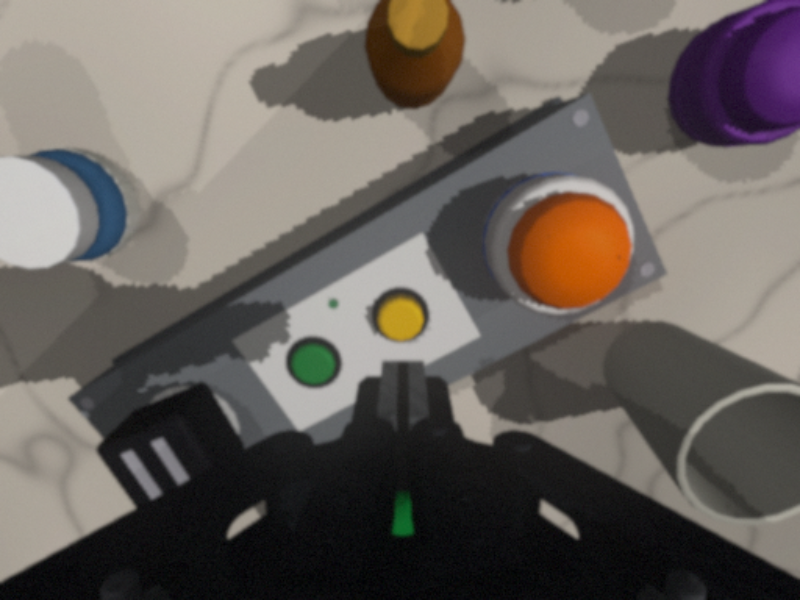

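The light and charger are in place, and TEST (401,317) is right under the fingertips' line at (0.5076, -0.043). Pressing TEST.

```bash
python3 - <<'E'
import cv2
for f,(x,y) in [("w0",(442,315)),("w1",(420,335)),("w2",(570,250))]:
    print(f,cv2.imread(f"pics/{f}.png")[y-10:y+10,x-10:x+10].mean((0,1)).round())
E
```

```text
w0 [ 12.  82. 179.]
w1 [ 16.  97. 204.]
w2 [  7.  92. 198.]
```

Request:
drive_tool:
  series:
    - [[0,0,0.3,0,0,0],[0,0,0.2,0,0,0],[0,0,0.1,0,0,0],[0,0,0,0,0,0],[0,0,0.02,0,0,0],[0,0,0.02,0,0,0],[0,0,0.02,0,0,0],[0,0,0,0,0,0],[0,0,0,0,0,0]]

```text
clock: 6.15
tcp_pos: [0.5084, -0.0425, 0.0675]
orientation: [0.001, 0.216, 0.976, 0.0]
wrist_force: [1.6, 1.3, 3.3]
finger_gap: 0.0001
grip_force: 1.6
```

Request:
drive_tool:
  series:
    - [[0,0,0.01,0,0,0],[0,0,0.007,0,0,0],[0,0,0,0,0,0],[0,0,0,0,0,0]]

```text
clock: 6.65
tcp_pos: [0.5084, -0.0425, 0.0657]
orientation: [0.001, 0.216, 0.976, 0.0]
wrist_force: [-0.0, 1.7, 6.8]
finger_gap: -0.0001
grip_force: 3.5
```

Request:
drive_tool:
  series:
    - [[0,0,-0.08,0,0,0],[0,0,-0.32,0,0,0],[-0.217,-0.374,0,0,0,0],[0,0,0,0,0,0],[0,0,0,0,0,0]]

```text
clock: 7.28
tcp_pos: [0.511, -0.0939, 0.1124]
orientation: [-0.001, 0.217, 0.976, 0.0]
wrist_force: [-0.4, 0.7, -0.5]
finger_gap: 0.0001
grip_force: 0.0
```

```bash
python3 look.py w3
```

```text
[ 0.5111 -0.0935  0.1124] [-0.4  0.  -0.3]
orange [ 431   74   81   97 6599] [0.4987 0.0272 0.092 ] [154.  71.   7.]
yellow [308 165  36  35 958] [ 0.5064 -0.0448  0.061 ] [ 0.5082 -0.0443  0.056 ] [181. 147.  42.]
green [241 208  32  23 617] [ 0.5131 -0.0949  0.056 ] [ 0.5112 -0.094   0.061 ] [ 48. 112.  61.]
```

View pics/w3.png

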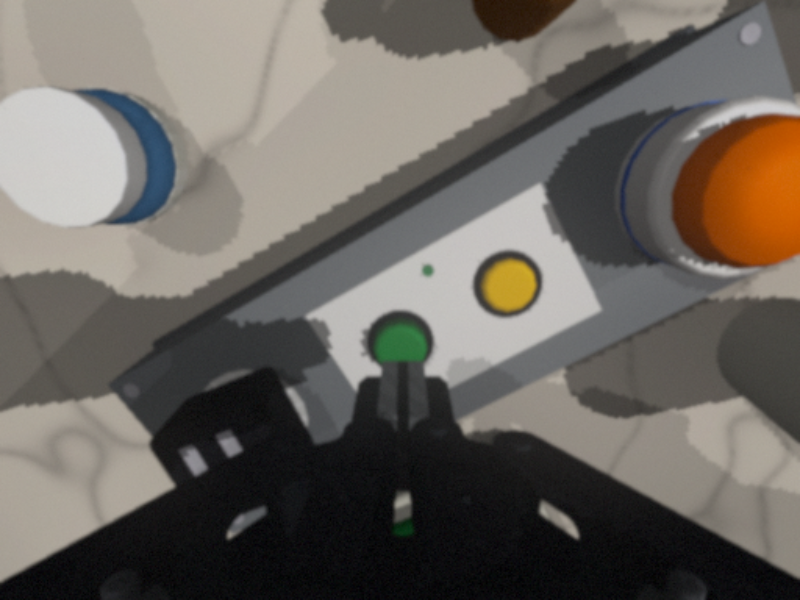

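TEST (507,285) now sits low and RESET (400,340) stands out under the fingertips. Pressing RESET.

Request:
drive_tool:
  series:
    - [[-0.012,0.003,0.2,0,0,0],[0,0,0.12,0,0,0],[0,0,0,0,0,0],[0,0,0.02,0,0,0],[0,0,0.02,0,0,0],[0,0,0.015,0,0,0],[0,0,0.012,0,0,0],[0,0,0,0,0,0],[0,0,0,0,0,0]]

```text
clock: 8.45
tcp_pos: [0.5141, -0.0944, 0.067]
orientation: [0.0, 0.216, 0.976, 0.0]
wrist_force: [0.1, 1.9, 4.9]
finger_gap: 0.0002
grip_force: 2.5
```

Request:
drive_tool:
  series:
    - [[0,0,0.012,0,0,0],[0,0,0,0,0,0],[0,0,0,0,0,0]]

```text
clock: 8.82
tcp_pos: [0.5141, -0.0944, 0.0657]
orientation: [0.0, 0.216, 0.976, 0.0]
wrist_force: [-1.1, 2.3, 6.5]
finger_gap: 0.0002
grip_force: 3.6
```

Request:
drive_tool:
  series:
    - [[0,0,-0.08,0,0,0],[0,0,-0.3,0,0,0],[0,0,-0.3,0,0,0],[0,0,0,0,0,0],[0.187,0.311,0,0,0,0],[0.187,0.311,0,0,0,0],[0.187,0.311,0,0,0,0],[0,0,0,0,0,0],[0,0,0,0,0,0]]

```text
clock: 9.95
tcp_pos: [0.4996, 0.0353, 0.1461]
orientation: [-0.001, 0.216, 0.976, -0.0]
wrist_force: [-0.4, 0.1, -0.4]
finger_gap: -0.0001
grip_force: 0.0
```

```bash
python3 look.py w4
```

```text
[0.4998 0.0349 0.1462] [-0.6 -1.6  0.5]
orange [ 143   60   66   62 2297] [0.4103 0.0286 0.092 ] [86. 48. 13.]
orange [ 223  185   70   59 3098] [0.4971 0.0372 0.092 ] [166.  78.  16.]
yellow [ 128   71   43   40 1307] [0.3976 0.0037 0.061 ] [0.3968 0.0022 0.056 ] [144. 108.  41.]
yellow [158 235  31  29 687] [ 0.507  -0.0401  0.061 ] [ 0.5087 -0.0426  0.056 ] [163. 131.  27.]
green [109 265  27  23 508] [ 0.5126 -0.0925  0.056 ] [ 0.5107 -0.0888  0.061 ] [ 36. 102.  51.]
```

View pics/w4.png

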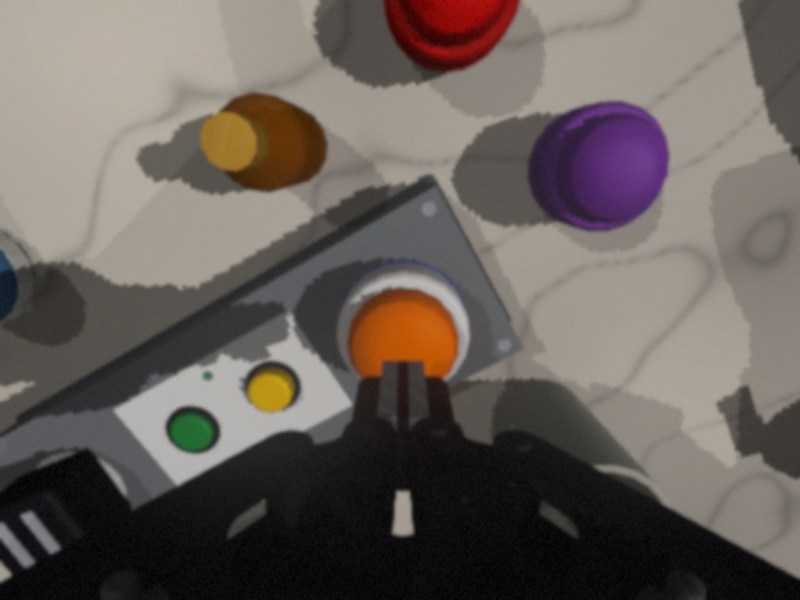

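TEST (271,390) is out again and RESET (192,430) is in. The dome (404,335) is centred under the fingertips for the last tap.

Request:
drive_tool:
  series:
    - [[0,0,0.2,0,0,0],[0,0,0.06,0,0,0],[0,0,0.02,0,0,0],[0,0,0.02,0,0,0],[0,0,0.02,0,0,0],[0,0,0,0,0,0],[0,0,0,0,0,0]]

```text
clock: 10.88
tcp_pos: [0.5002, 0.0351, 0.1092]
orientation: [0.001, 0.216, 0.976, -0.0]
wrist_force: [-2.5, -2.1, 6.2]
finger_gap: -0.0
grip_force: 2.7
```

Request:
drive_tool:
  series:
    - [[0,0,0.01,0,0,0],[0,0,0,0,0,0],[0,0,-0.1,0,0,0],[0,0,-0.3,0,0,0],[0,0,-0.3,0,0,0],[0,0,-0.3,0,0,0],[0,0,0,0,0,0],[0,0,0,0,0,0],[0,0,0,0,0,0]]

```text
clock: 12.0
tcp_pos: [0.4992, 0.0357, 0.226]
orientation: [-0.001, 0.216, 0.976, 0.0]
wrist_force: [0.5, -0.2, -0.2]
finger_gap: 0.0001
grip_force: 0.0
```

```bash
python3 look.py w5; python3 - <<'E'
from h import *
a=cv2.imread("pics/scene0.png"); im=viewer.read_camera("scene"); cv2.imwrite("pics/scene1.png",cv2.resize(im[...,::-1],(800,600)))
E
```

```text
[0.4992 0.0356 0.226 ] [ 0.  -0.  -1.1]
orange [ 172   72   48   44 1053] [0.4091 0.0265 0.092 ] [81. 46. 15.]
orange [ 232  162   51   49 1957] [0.501  0.0355 0.092 ] [161.  76.  18.]
yellow [169  80  28  28 601] [0.3992 0.0063 0.061 ] [0.3986 0.0052 0.056 ] [136. 102.  39.]
yellow [182 203  23  22 389] [ 0.5077 -0.041   0.061 ] [ 0.509  -0.0428  0.056 ] [155. 124.  29.]
green [144 226  20  19 291] [ 0.513  -0.0932  0.056 ] [ 0.5117 -0.0905  0.061 ] [39. 97. 51.]
```

View pics/w5.png

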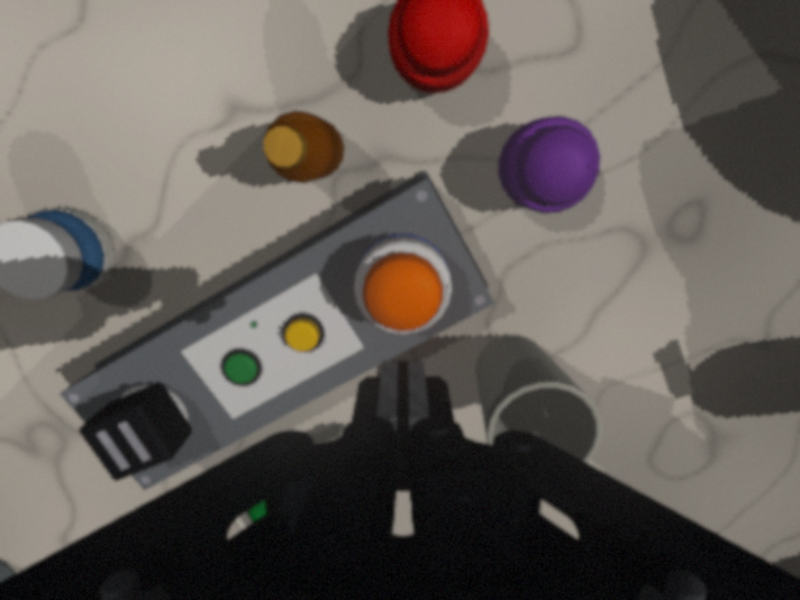

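View pics/scene1.png

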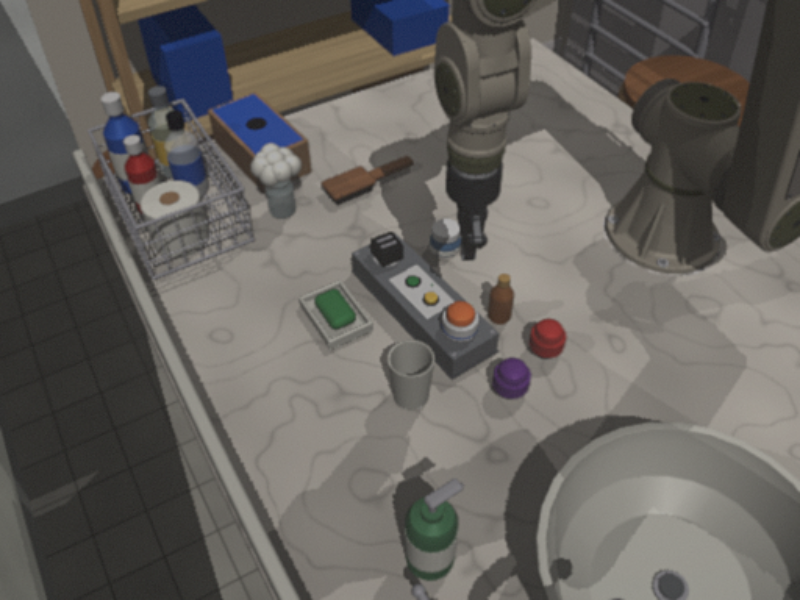

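The dome is up at (403,292), TEST is out at (302,334), and RESET is in at (241,368). Everything else stands as in the first scene picture, and the arm is clear. Handing in.

```bash
python3 -c "
from workcell import order
print(order.hand_in())"
```

```text
the job is handed in; nothing more can be done
None
```

I made all four presses in the order asked, none over about 7 N, and handed the job in at about 12 s. The final pictures show RESET in, TEST out and nothing moved; the light's glow isn't visible to the cameras, so its on and off switching is judged from how far the dome went down (about 4 mm each time).

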